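# Load loose vials into a gated roll-down chute

## Task

Three glass sample vials lie loose on the bench and roll at a touch. First swing the orange gate of the white sloping chute fully shut across its low end, then lay all three vials crosswise in the chute so that they roll down and come to rest one behind another against the gate; leave the gate shut and do not disturb the other things on the bench.

Things in the scene. Friction and masses are not known exactly. Their poses are not given: they have to be found in the camera images.
- vial_1: Round glass sample vial, brown contents, white cap, 25 mm diameter, 52 mm long, 17 to 34 g; rolls freely at the least push. Origin: centre of its flat base; z runs along the vial to the cap (middle 26 mm along z). Starts lying on the bench, axis 12.5 mm up, under the front of the riser's board, pointing roughly front to back, its middle from 15 mm in front of the board's front edge to 6 mm behind it.
- vial_2: Round glass sample vial, brown contents, white cap, 25 mm diameter, 52 mm long, 17 to 34 g; rolls freely at the least push. Origin: centre of its flat base; z runs along the vial to the cap (middle 26 mm along z). Starts lying on the bench, axis 12.5 mm up, in front of the tall reagent bottle, pointing roughly at it, cap towards it, its middle 57 to 63 mm from the bottle's axis.
- vial_3: Round glass sample vial, brown contents, white cap, 25 mm diameter, 52 mm long, 17 to 34 g; rolls freely at the least push. Origin: centre of its flat base; z runs along the vial to the cap (middle 26 mm along z). Starts lying on the bench, axis 12.5 mm up, on the open bench to the left of the roll of tape, its middle 75 to 110 mm from the middle of the roll.
- chute: White sloping chute on a grey base (84 x 150 mm), fixed; place and yaw vary. Origin on the bench under its middle, z up. It runs along its y axis, low end at -y. Channel 60 mm wide inside (x = -30 to 30 mm), for vials lying along x. Flat floor tilted 0.25 rad: surface 37 mm high at y = 0, 16 mm at y = -82 mm, 58 mm at y = 82 mm. Walls 4 mm thick, 14 mm above the floor; lip at the high end 15 mm.
- chute_lay (a point): Point on the surface of the chute's floor, mid-width, 45 mm up-slope of its middle in y (axes as the chute's): a good place to lay a vial down so that it rolls on down the slope. Three vials at rest against the shut gate have their axes at about y = -76, -52 and -27 mm in the chute's frame.
- gate (a joint): Orange gate: level bar 104 mm long, 6 mm thick, 19 to 35 mm above the bench, on an upright pivot, with an upright round post (12 mm across, top 49 mm up) 98 mm from the pivot. 0 = shut on its stop, bar across the low end along the chute's -x; at angle a it points along (-cos a, -sin a) in the chute's frame. Starts at 0.6 to 0.95, range 0 to 1.2. Stays where left; 1 N at 40 mm moves it.
- gate_pivot (a point): Axis of the gate's pivot, on the bench surface (axes as the chute's), at x = 42, y = -92 mm in the chute's frame: a fixed post of 8 mm radius, top 47 mm up. The gate's bar is centred on this axis; shut, its channel-side face is at y = -89 mm.
- riser: Grey bench riser, fixed; place and yaw vary. Origin on the bench under the middle of the front edge of its board; x to the back, y left, z up. Board 140 mm deep, 260 mm wide, 185 to 197 mm above the bench, a rail near its front edge to 204 mm, things on it to 237 mm. Side panels 10 mm thick at y = +-118 mm from x = 20 mm back; feet 18 mm wide, 4 mm high, from x = 10 mm; open in front.
- bottle_100: Bystander, not to be disturbed. Clear reagent bottle with blue cap, 54 mm across, 100 mm tall. Origin: centre of its underside.
- tape_roll: Bystander, not to be disturbed. Roll of paper tape lying flat, 62 mm across, 19 mm tall. Origin: centre of its underside.
- dropper_bottle: Bystander, not to be disturbed. Amber dropper bottle, 32 mm across, 97 mm tall. Origin: centre of its underside.
- slide_carton: Bystander, not to be disturbed. White and blue card box, 31 by 81 mm, 28 mm tall. Origin: centre of its underside.
- timer: Bystander, not to be disturbed. White timer lying flat, 56 by 64 mm, 19 mm tall. Origin: centre of its underside.
- petri_1: Bystander, not to be disturbed. Petri dish, 60 mm across, 16 mm tall. Origin: centre of its underside.
There are look-alikes about, which are no part of the job. Of the things that look like the chute, the larger one is meant.

How it is judged:
On the way:
1. the gate is swung shut (within 0.12 rad) (value of joint gate below 0.12 rad), for 0.2 s.
At the end, for the whole second after the job is handed in: All three vials lie at rest (under 20 mm/s) crosswise in the low part of the chute (axis within 0.3 rad of the chute's x axis, vial axis no farther up than y = 5 mm, on the chute floor between its walls) and the gate is shut within 0.12 rad (y of vial_1 in the frame of chute between -0.092 and 0.005 m and x of vial_1 in the frame of chute between -0.038 and 0.038 m and z of vial_1 in the frame of chute between 0.015 and 0.065 m and angle between the z axis of each of vial_1, vial_2, vial_3 and the x axis of chute, either way round below 0.3 rad and linear speed of each of vial_1, vial_2, vial_3 below 0.02 m/s and y of vial_2 in the frame of chute between -0.092 and 0.005 m and x of vial_2 in the frame of chute between -0.038 and 0.038 m and z of vial_2 in the frame of chute between 0.015 and 0.065 m and y of vial_3 in the frame of chute between -0.092 and 0.005 m and x of vial_3 in the frame of chute between -0.038 and 0.038 m and z of vial_3 in the frame of chute between 0.015 and 0.065 m and value of joint gate below 0.12 rad); the robot touches nothing.
It fails at once if another thing on the bench is moved more than 30 mm or knocked over (distance of any of bottle_100, tape_roll, dropper_bottle, slide_carton, timer, petri_1 from where it was at the start of the episode above 0.03 m or angle between any of bottle_100, tape_roll, dropper_bottle, slide_carton, timer, petri_1's own z axis and vertical above 0.5 rad).
It fails at once if a vial falls off the bench (height (world z) of any of vial_1, vial_2, vial_3 below -0.05 m).
It also fails if it takes over 72 s, if anything falls off the work surface, if the arm or the gripper's body presses on something with over 40 N, if the wrist force passes 120 N, or if a joint passes its speed limit or range.

## Robot

A 7-joint arm with a two-finger parallel gripper is mounted at the origin on a cart in front of the work surface, level with it; the furniture and walls round the work are solid. World frame = base frame: x ahead of the robot, y to its left, z up, the work surface at z = 0. Lengths are in m, angles in rad, forces in N, time in s.
With the tool pointing down it reaches from about 0.425 to 0.925 m from the base axis. Payload 6.8 kg.
Tool frame: the origin (TCP) lies between the finger pads; the fingertips stand r.tcp_to_tips ahead of it and the grasp point (between the pads) lies 3 mm ahead of it (r.tcp_to_tips is the distance from the TCP to the fingertips, in m); z points along the fingers, y is the line along which they close (so a half turn about z gives the same grasp; the last joint's range is limited). The gripper opens to 85 mm and grips with 20 to 120 N. Pads are 22 mm wide; open, the fingers measure 114 mm over their backs; the gripper's body (76 mm by 85 mm) begins 54 mm behind the grasp point. The pads swing forward as they close: fully open they stand 13 mm farther back than shut.
Start: joints at [1.15, 0.477, 0.022, 1.555, -0.011, 1.109, -0.083], TCP at [0.208, -0.642, 0.253] pointing down, gripper open.
Joint ranges: [-2.96, 2.96], [-0.34, 2.1], [-1.41, 1.46], [0.24, 2.44], [-1.37, 4.51], [0.17, 1.92], [-2.96, 2.96]. Speed limits (rad/s): [2.39, 2.39, 3.14, 3.14, 3.14, 3.14, 3.14].

## Interface

Orientations are given as a rotation vector (axis times angle).
In Python, from bench import r gives the robot as it stands. The module is installed in compiled form; this text tells all that it offers.
- The arm moves only by the tool step_arm, never from a script. Its argument "moves" is a list of rows, each an object of numbers: "rx", "ry", "rz": the turn, a rotation vector about the tool's x, y, z in degrees; "dx", "dy", "dz": the shift along the tool's x, y, z in mm; "gripper": the opening, from -1 (shut) to 1 (fully open). In form: [{"rx": .., "ry": .., "rz": .., "dx": .., "dy": .., "dz": .., "gripper": ..}, ...]. A call has 1 to 20 rows; each row shifts and turns the commanded pose from where the row before left it, along the tool's axes as they then stand; what a row does not reach is not made up. A row lasts 1/8 s, in which the tool goes at most 62.5 mm and 10.7 degrees, less where a joint would pass 70% of its speed; a pose out of reach is approached as far as the arm can. A call is refused whole if a number of a shift passes 62.5 or a number of a turn 10.7, either way. A call with a gripper value outside its range is refused whole. The fingers move at their own pace and stop on an object; "grip_force" is the grip in N (left out, the last holds). Time passes only in rows, so rows that do not move let the fingers close. It gives the time, the measured TCP pose, the force, the opening and the grip force at its end, in the units of the state.
- r.get_obs(): the state, without advancing time (a new reading comes with each control period).
- r.grab_frame(name): name is "scene" or "side" or "wrist"; returns the picture (480x640x3 uint8, blue, green, red); there is no depth.
- r.camera_info(name): a dict with "mtx" (3x3 intrinsics, pixels), "D" ([k1, k2, p1, p2, k3] as OpenCV has them; the pictures are not rectified), "rvec" (rotation vector, rad) and "tvec" (3), from world to camera coordinates, as OpenCV has them. Camera axes: x right, y down, z forward; pixel columns grow to the right and rows downward; lengths in m; the calibration is good to about 2 mm. A picture is of the moment at which its call begins: read the wrist's pose just before it. camera_info takes no time and is no camera call; for the wrist camera it gives the pose at the moment of the call.
- r.hand_in(): hands the job in; it is judged then, once.
The state is a dict: "clock": time; "joints": joint angles; "qvel": joint speeds; "tau": joint torques, N m; "tcp_pos": TCP position; "orientation": TCP orientation; "contact_force": force on the tool from outside, world axes, zero at the start; "moment": the same for the moment, N m; "grip_width": finger opening in m; "gripper_force": force on a finger pad.
Only numpy, scipy, OpenCV 4.12 (cv2) and the standard library are available. Lean on these libraries where they do the work, as an engineer would, in place of code of your own. Each camera call takes 0.05 s, during which the arm holds its last target. There are 200 camera calls.

## Working session

There is one attempt and no reset: what is moved stays moved. The work goes in short steps, Python scripts to look and compute and a tool call to move; the robot and the scene stay as the last step left them, time stands still between calls to the robot, and variables do not carry over. Pictures are saved under pics/ and viewed, at most 10 in all, crops included, and the job is handed in when it is done.

Besides the shell and the picture viewer there is one more tool, called after "Emit:" by a JSON object that holds its "api" and its "payload". step_arm: Moves the arm, as the interface text tells. Its arguments: {"type":"object","properties":{"moves":{"type":"array","items":{"type":"object","properties":{"rx":{"type":"number"},"ry":{"type":"number"},"rz":{"type":"number"},"dx":{"type":"number"},"dy":{"type":"number"},"dz":{"type":"number"},"gripper":{"type":"number"}}}},"grip_force":{"type":"number"}},"required":["moves"]}

```bash
mkdir -p pics; python3 - <<'E'
from bench import r
import cv2,numpy as np
for n in ["scene","side"]:
    f=r.grab_frame(n); cv2.imwrite(f"pics/{n}0.png",f)
    c=r.camera_info(n); R=cv2.Rodrigues(np.array(c["rvec"],float))[0]; print(n,(-R.T@np.array(c["tvec"]).ravel()).round(3), R[2].round(2), np.array(c["mtx"]).round(0).tolist())
print(r.get_obs(), r.tcp_to_tips)
E
```

```text
scene [-0.42  -0.725  0.937] [ 0.63  0.51 -0.58] [[601.0, 0.0, 329.0], [0.0, 601.0, 240.0], [0.0, 0.0, 1.0]]
side [0.101 1.314 0.567] [ 0.3  -0.89 -0.34] [[522.0, 0.0, 324.0], [0.0, 522.0, 243.0], [0.0, 0.0, 1.0]]
{'clock': 0.1, 'joints': array([ 1.14990078,  0.47774102,  0.02233651,  1.55634641, -0.01150598,
        1.10931356, -0.08310379]), 'qvel': array([ 1.14959891e-04, -1.86037914e-03, -1.05591479e-04, -2.09634589e-03,
        2.83941094e-04, -8.07696444e-05,  6.01959477e-04]), 'tau': array([ 4.52857377e-03, -5.97758460e+01,  1.61365494e+00, -2.81952274e+01,
        1.28700395e-02,  4.98922658e-03,  3.33005653e-05]), 'tcp_pos': array([ 0.20755347, -0.64177121,  0.25240958]), 'orientation': array([-3.10162605e+00, -4.89111954e-01,  5.88191259e-04]), 'contact_force': array([-0.35549382, -0.07418856, -0.54401107]), 'moment': array([ 0.01254344,  0.04451708, -0.01721731]), 'gripper_force': 0.0, 'grip_width': 0.08530594567440528} 0.022
```

View pics/scene0.png

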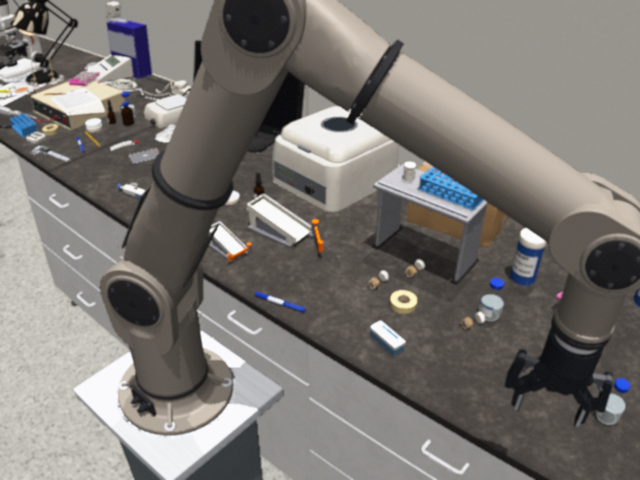

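View pics/side0.png

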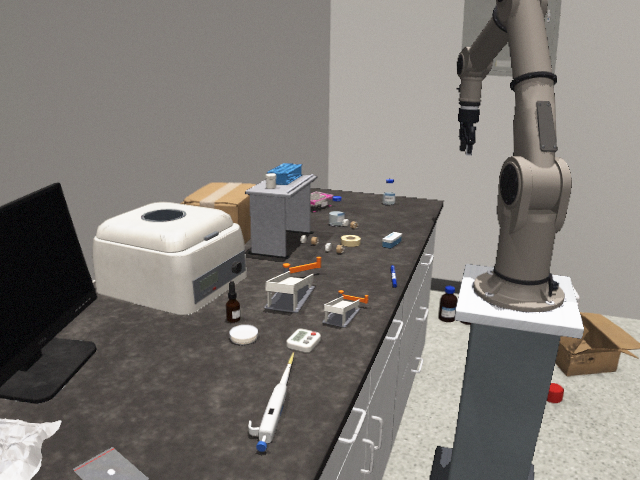

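Scene view: large chute near (280,220) with its gate near (318,237). A smaller look-alike chute with an orange gate sits at (228,240). Vials are at (378,280), the one left of the tape (403,300), (415,268) under the riser front, and (473,320) by the clear bottle (490,307). In the side view, the large chute is at (290,290) and the small one at (342,310). I'll check this choice in a close crop.

```bash
cat > h.py <<'E'
import cv2,numpy as np
from scipy.spatial.transform import Rotation as Ro
def cam(c):
    return np.array(c["mtx"],float),np.array(c["D"],float).ravel(),cv2.Rodrigues(np.array(c["rvec"],float))[0],np.array(c["tvec"],float).ravel()
def ray(c,u,v):
    K,D,R,t=cam(c); p=cv2.undistortPoints(np.array([[[u,v]]],float),K,D).ravel()
    return -R.T@t, R.T@np.array([p[0],p[1],1.])
def onz(c,u,v,z):
    o,d=ray(c,u,v); return o+d*(z-o[2])/d[2]
def proj(c,P):
    K,D,R,t=cam(c); return cv2.projectPoints(np.atleast_2d(np.array(P,float)),cv2.Rodrigues(R)[0],t,K,D)[0].reshape(-1,2)
E
python3 - <<'E'
import cv2,numpy as np
a=cv2.imread("pics/scene0.png")[185:345,195:525]; b=cv2.imread("pics/side0.png")[200:330,225:425]
A=cv2.resize(a,(792,384),interpolation=cv2.INTER_CUBIC)
cv2.imwrite("pics/c1.png",A)
cv2.imwrite("pics/c2.png",cv2.resize(b,(800,520),interpolation=cv2.INTER_CUBIC))
E
```

```text
(no output)
```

View pics/c1.png

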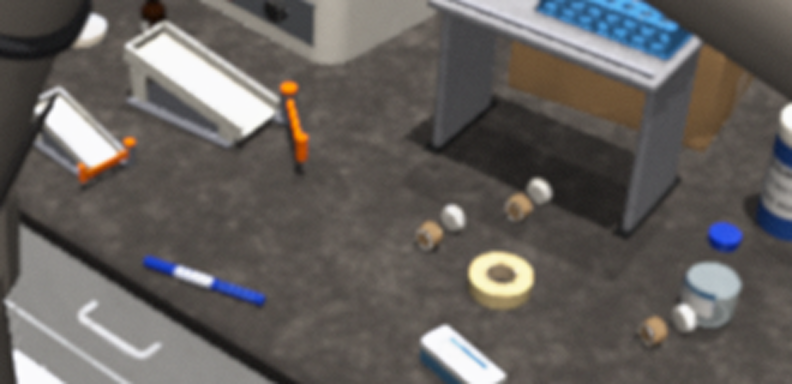

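View pics/c2.png

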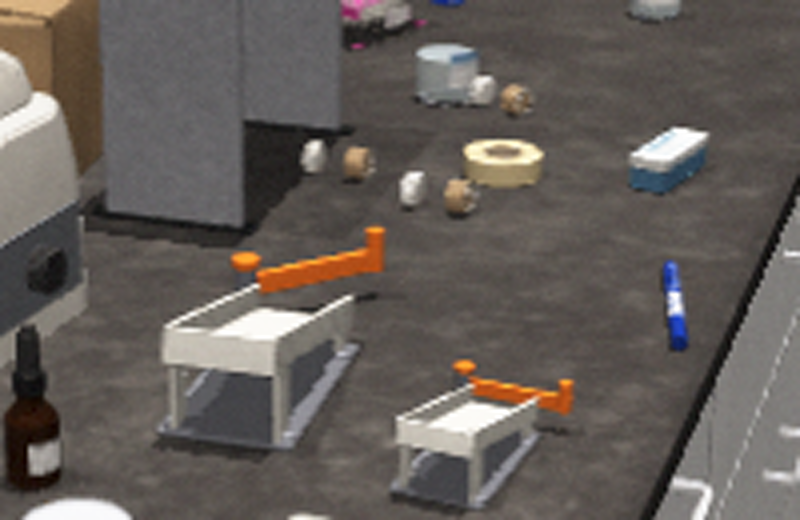

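The chute we want is the larger one, with its pivot disc at scene (316,222) and gate post at (321,241). The three vials show a brown base and a white cap each. Next I'll compute positions.

```bash
python3 - <<'E'
from bench import r
from h import *
S=r.camera_info("scene"); T=r.camera_info("side")
s=lambda x,y,z:onz(S,195+x/2.4,185+y/2.4,z)
t=lambda x,y,z:onz(T,225+x/4,200+y/4,z)
def pr(n,*a): print(n,*[np.round(q,3)[:2].tolist() for q in a])
pr("pivot",s(290,88,.047),t(245,260,.047))
pr("post",s(302,132,.049),t(376,230,.049))
pr("hi near top",s(128,46,.072),t(275,340,.072))
pr("hi far top",s(172,22,.072),t(165,330,.072))
pr("lo far top",s(281,100,.03),s(240,141,.016))
for n,a,b,c,d in [("v1",(518,207),(540,190),(358,163),(314,156)),("v2",(653,330),(684,318),(516,99),(482,90)),("v3",(428,236),(453,217),(461,196),(412,189))]:
    pr(n,s(*a,.0125),s(*b,.0125),t(*c,.0125),t(*d,.0125))
pr("tape",s(500,278,.015)); pr("bottle",s(708,310,.0)); pr("riser L,R foot",s(435,148,0),s(622,234,0)); pr("board L,R",s(432,3,.197),s(655,82,.197)); pr("carton",s(462,355,.028));pr("small",s(80,170,.04))
c=r.camera_info("wrist");o=r.get_obs();K,D,R,tt=cam(c)
Rt=Ro.from_rotvec(o["orientation"]).as_matrix();print("wrist cam in tool",Rt.T@(-R.T@tt-o["tcp_pos"]),(Rt.T@R.T).round(2),K.round(),"\n",Rt.round(2))
E
```

```text
pivot [0.592, 0.134] [0.592, 0.149]
post [0.534, 0.068] [0.528, 0.074]
hi near top [0.508, 0.302] [0.507, 0.31]
hi far top [0.577, 0.301] [0.571, 0.319]
lo far top [0.586, 0.142] [0.513, 0.137]
v1 [0.619, -0.154] [0.658, -0.156] [0.618, -0.144] [0.656, -0.148]
v2 [0.546, -0.355] [0.581, -0.371] [0.545, -0.347] [0.58, -0.361]
v3 [0.52, -0.111] [0.561, -0.112] [0.52, -0.102] [0.56, -0.104]
tape [0.511, -0.204]
bottle [0.62, -0.379]
riser L,R foot [0.661, -0.018] [0.666, -0.254]
board L,R [0.634, -0.018] [0.657, -0.263]
carton [0.389, -0.244]
small [0.342, 0.205]
wrist cam in tool [ 0.06966205  0.00063766 -0.12053595] [[-0.   -0.96 -0.28]
 [ 1.   -0.   -0.  ]
 [ 0.   -0.28  0.96]] [[398.   0. 322.]
 [  0. 398. 248.]
 [  0.   0.   1.]] 
 [[ 0.95  0.31 -0.  ]
 [ 0.31 -0.95  0.  ]
 [-0.   -0.   -1.  ]]
```

Emit:
{"api": "step_arm", "payload": {"moves": [{"rz":9},{"rz":9},{"dx":32.5,"dy":-47},{"dx":32.5,"dy":-47},{"dx":32.5,"dy":-47},{"dx":32.5,"dy":-47},{"dx":32.5,"dy":-47},{"dx":32.5,"dy":-47},{"dx":32.5,"dy":-47},{"dx":32.5,"dy":-47},{"dx":32.5,"dy":-47},{"gripper":-1}]}}

```text
invalid input at $.moves[0]: expected keys rx, ry, rz, dx, dy, dz, gripper
```

```bash
python3 - <<'E'
from bench import r
from h import *
import json
o=r.get_obs(); c=r.camera_info("wrist"); f=r.grab_frame("wrist"); cv2.imwrite("pics/w1.png",f)
print(o["clock"],o["tcp_pos"],Ro.from_rotvec(o["orientation"]).as_matrix().round(3)[0])
json.dump({k:np.array(v).tolist() for k,v in c.items()},open("w1.json","w"))
E
```

```text
0.1 [ 0.20755347 -0.64177121  0.25240958] [ 0.951  0.308 -0.001]
```

View pics/w1.png

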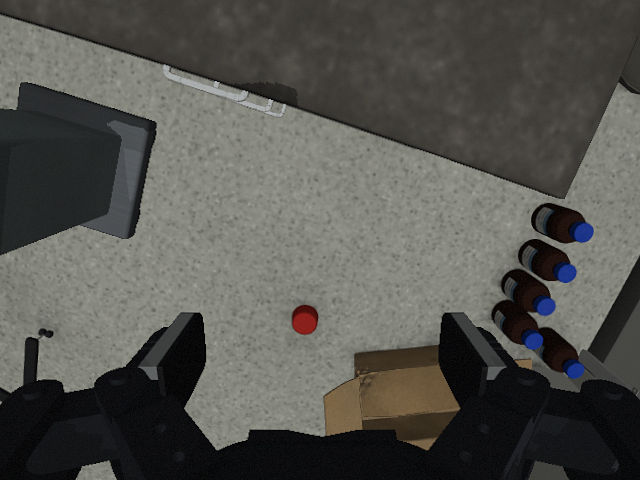

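The call was refused because every key is required. That wrist picture shows only the floor and the bench edge, and the open fingers sit at (180,350) and (465,350). I'll resend with full rows.

Emit:
{"api": "step_arm", "payload": {"moves": [{"rx":0,"ry":0,"rz":9,"dx":0,"dy":0,"dz":0,"gripper":1},{"rx":0,"ry":0,"rz":9,"dx":0,"dy":0,"dz":0,"gripper":1},{"rx":0,"ry":0,"rz":0,"dx":32,"dy":-47,"dz":0,"gripper":1},{"rx":0,"ry":0,"rz":0,"dx":32,"dy":-47,"dz":0,"gripper":1},{"rx":0,"ry":0,"rz":0,"dx":32,"dy":-47,"dz":0,"gripper":1},{"rx":0,"ry":0,"rz":0,"dx":32,"dy":-47,"dz":0,"gripper":1},{"rx":0,"ry":0,"rz":0,"dx":32,"dy":-47,"dz":0,"gripper":1},{"rx":0,"ry":0,"rz":0,"dx":32,"dy":-47,"dz":0,"gripper":1},{"rx":0,"ry":0,"rz":0,"dx":32,"dy":-47,"dz":0,"gripper":1},{"rx":0,"ry":0,"rz":0,"dx":32,"dy":-47,"dz":0,"gripper":1},{"rx":0,"ry":0,"rz":0,"dx":32,"dy":-47,"dz":0,"gripper":1},{"rx":0,"ry":0,"rz":0,"dx":0,"dy":0,"dz":0,"gripper":1}]}}

```text
clock: 1.65
tcp_pos: [0.499, -0.2143, 0.2533]
orientation: [-3.139, -0.012, -0.002]
contact_force: [-0.9, -0.1, -0.8]
grip_width: 0.0854
gripper_force: 0.0
```

```bash
cat >> h.py <<'E'
def snap(r,name):
    import json
    o=r.get_obs(); c=r.camera_info("wrist"); f=r.grab_frame("wrist"); cv2.imwrite(f"pics/{name}.png",f)
    json.dump({k:np.array(v).tolist() for k,v in c.items()},open(f"{name}.json","w"))
    print(o["clock"],o["tcp_pos"].round(4),Ro.from_rotvec(o["orientation"]).as_matrix().round(3)[0]); return c,f
E
python3 -c "
from bench import r
from h import *
snap(r,'w2')"
```

```text
1.65 [ 0.499  -0.2143  0.2533] [1.    0.008 0.001]
```

View pics/w2.png

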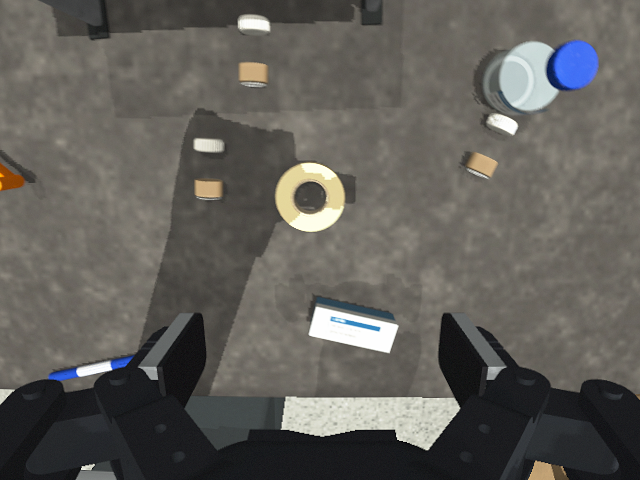

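The wrist view shows v1 (base at (253,74), cap at (254,25)), v3 (base at (208,189), cap at (208,146)) and v2 (base at (480,165), cap at (502,125)). The tape is at (310,197) and the bottle at (530,80).

```bash
python3 - <<'E'
from h import *; import json
c=json.load(open("w2.json"))
for n,a,b in [("v1",(253,87),(254,15)),("v3",(208,200),(208,138)),("v2",(474,177),(507,117))]:
    A,B=onz(c,*a,.0125),onz(c,*b,.0125); d=B-A
    print(n,"base",A.round(3),"mid",((A+B)/2).round(3),"len",np.linalg.norm(d).round(3),"ang",np.degrees(np.arctan2(d[1],d[0])).round(1))
print("tape",onz(c,310,197,.019).round(3))
E
```

```text
v1 base [ 0.608 -0.155  0.013] mid [ 0.637 -0.156  0.013] len 0.057 ang -2.6
v3 base [ 0.511 -0.11   0.013] mid [ 0.538 -0.111  0.013] len 0.055 ang -3.8
v2 base [ 0.534 -0.352  0.013] mid [ 0.56  -0.364  0.013] len 0.058 ang -24.6
tape [ 0.515 -0.203  0.019]
```

Emit:
{"api": "step_arm", "payload": {"moves": [{"rx":0,"ry":0,"rz":0,"dx":6,"dy":-58,"dz":0,"gripper":-1},{"rx":0,"ry":0,"rz":0,"dx":6,"dy":-58,"dz":0,"gripper":-1},{"rx":0,"ry":0,"rz":0,"dx":6,"dy":-58,"dz":0,"gripper":-1},{"rx":0,"ry":0,"rz":0,"dx":6,"dy":-58,"dz":0,"gripper":-1},{"rx":0,"ry":0,"rz":0,"dx":0,"dy":0,"dz":0,"gripper":-1}]}}

```text
clock: 2.33
tcp_pos: [0.5206, 0.0161, 0.2534]
orientation: [-3.14, -0.008, -0.001]
contact_force: [0.0, -0.8, 0.5]
grip_width: -0.0004
gripper_force: 0.0
```

```bash
python3 - <<'E'
from bench import r
from h import *
c,f=snap(r,'w3')
h=cv2.cvtColor(f,cv2.COLOR_BGR2HSV)
m=cv2.inRange(h,(5,180,120),(18,255,255))
n,l,s,ce=cv2.connectedComponentsWithStats(m)
for i in range(1,n):
    if s[i,4]>100: print(s[i],ce[i].round(),onz(c,*ce[i],.047).round(3))
E
```

```text
2.325 [0.5206 0.0161 0.2534] [1.    0.005 0.   ]
[163 130  21  11 126] [173. 135.] [0.59  0.135 0.047]
[182 134  91  83 926] [231. 176.] [0.558 0.091 0.047]
[111 312  17  58 172] [123. 342.] [0.405 0.201 0.047]
```

View pics/w3.png

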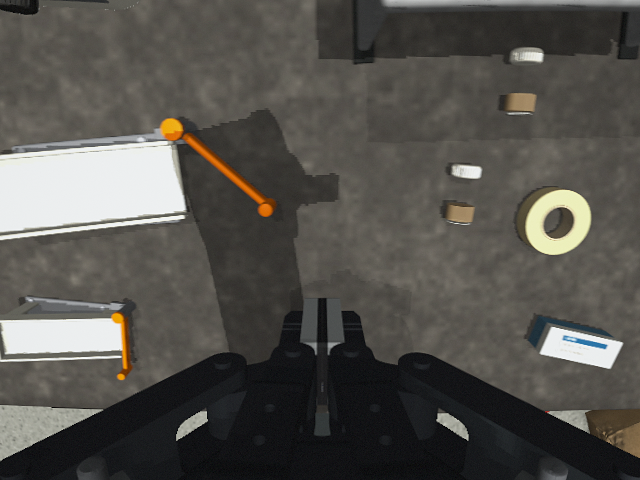

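The wrist view shows the pivot disc at (172,129), the post top at (266,209) and the chute low-end corners at (180,141) and (187,217).

```bash
python3 - <<'E'
from h import *; import json
c=json.load(open("w3.json"))
P=onz(c,172,129,.047); Q=onz(c,266,209,.049)
A,B=onz(c,179,141,.030),onz(c,187,217,.030)
print("pivot",P,"post",Q,"r",np.linalg.norm((P-Q)[:2]),"low corners",A,B)
d=(A-B); y1=np.arctan2(d[1],d[0]); g=Q-P; 
# hi corners from scene view: near (.508,.302), far (.577,.301); wall direction from both
S=np.array([.508,.304])-B[:2]; print("yaw from end",y1,"yaw wall near",-np.arctan2(S[0],S[1]), "far",-np.arctan2(*(np.array([.575,.308])-A[:2])))
for yaw in (-.1,-.06,-.03,0,.03,.06,.1,y1):
    R=np.array([[np.cos(yaw),-np.sin(yaw)],[np.sin(yaw),np.cos(yaw)]]); o=P[:2]-R@[.042,-.092]
    M=[(o+R@q) for q in ([.034,-.082],[-.034,-.082])]
    p=proj(c,[[*(o+R@[sx*.032,y]),.037+.0145+.2553*y] for sx in(1,-1) for y in (-.082,.0)])
    print(round(yaw,3),o.round(3),p.round().tolist(),"gate",np.arctan2(*(-(R.T@g[:2]))[::-1]).round(2))
E
```

```text
pivot [0.59501539 0.13572512 0.047     ] post [0.53091615 0.06227467 0.049     ] r 0.09748682758432205 low corners [0.58542648 0.13684547 0.03      ] [0.52011411 0.13544415 0.03      ]
yaw from end 0.021452395895568105 yaw wall near 0.0717466221309514 far 0.06084330247201559
-0.1 [0.562 0.231] [[167.0, 140.0], [57.0, 131.0], [167.0, 215.0], [62.0, 210.0]] gate 0.95
-0.06 [0.559 0.23 ] [[168.0, 141.0], [58.0, 136.0], [170.0, 215.0], [66.0, 214.0]] gate 0.91
-0.03 [0.556 0.229] [[168.0, 141.0], [59.0, 140.0], [173.0, 216.0], [69.0, 218.0]] gate 0.88
0 [0.553 0.228] [[168.0, 142.0], [59.0, 143.0], [175.0, 216.0], [72.0, 221.0]] gate 0.85
0.03 [0.55  0.226] [[169.0, 142.0], [60.0, 147.0], [178.0, 216.0], [75.0, 224.0]] gate 0.82
0.06 [0.548 0.225] [[169.0, 142.0], [61.0, 150.0], [180.0, 217.0], [78.0, 227.0]] gate 0.79
0.1 [0.544 0.223] [[170.0, 143.0], [63.0, 155.0], [184.0, 217.0], [82.0, 231.0]] gate 0.75
0.021 [0.551 0.227] [[169.0, 142.0], [60.0, 146.0], [177.0, 216.0], [74.0, 223.0]] gate 0.83
```

Emit:
{"api": "step_arm", "payload": {"moves": [{"rx":0,"ry":0,"rz":0,"dx":17,"dy":0,"dz":52,"gripper":-1},{"rx":0,"ry":0,"rz":0,"dx":17,"dy":0,"dz":52,"gripper":-1},{"rx":0,"ry":0,"rz":-3,"dx":0,"dy":0,"dz":52,"gripper":-1},{"rx":0,"ry":0,"rz":0,"dx":0,"dy":0,"dz":52,"gripper":-1},{"rx":0,"ry":0,"rz":0,"dx":0,"dy":-20,"dz":0,"gripper":-1},{"rx":0,"ry":0,"rz":0,"dx":0,"dy":-15,"dz":0,"gripper":-1},{"rx":0,"ry":0,"rz":0,"dx":0,"dy":-15,"dz":0,"gripper":-1},{"rx":0,"ry":0,"rz":0,"dx":0,"dy":-15,"dz":0,"gripper":-1},{"rx":0,"ry":0,"rz":0,"dx":0,"dy":-15,"dz":0,"gripper":-1},{"rx":0,"ry":0,"rz":0,"dx":0,"dy":-10,"dz":0,"gripper":-1},{"rx":0,"ry":0,"rz":0,"dx":0,"dy":-5,"dz":0,"gripper":-1},{"rx":0,"ry":0,"rz":0,"dx":0,"dy":0,"dz":0,"gripper":-1}]}}

```text
clock: 3.88
tcp_pos: [0.5497, 0.1075, 0.0452]
orientation: [-3.14, -0.081, 0.0]
contact_force: [-0.3, 0.3, 0.5]
grip_width: 0.0
gripper_force: 0.0
```

Emit:
{"api": "step_arm", "payload": {"moves": [{"rx":0,"ry":0,"rz":0,"dx":0,"dy":-4,"dz":0,"gripper":-1},{"rx":0,"ry":0,"rz":0,"dx":0,"dy":-3,"dz":0,"gripper":-1},{"rx":0,"ry":0,"rz":0,"dx":0,"dy":0,"dz":0,"gripper":-1}]}}

```text
clock: 4.25
tcp_pos: [0.5493, 0.1143, 0.0452]
orientation: [-3.14, -0.08, 0.0]
contact_force: [-0.1, 0.7, 0.1]
grip_width: 0.0001
gripper_force: 0.1
```

```bash
cat > g.py <<'E'
from bench import r
from h import *
import sys
f=r.grab_frame("scene"); cv2.imwrite(f"pics/{sys.argv[1]}.png",f); c=r.camera_info("scene")
def chute(P): 
    w=.06; R=np.array([[np.cos(w),-np.sin(w)],[np.sin(w),np.cos(w)]]); P=np.array(P,float)
    return [*(R@P[:2]+[.548,.225]),P[2]]
h=cv2.cvtColor(f,cv2.COLOR_BGR2HSV); m=cv2.inRange(h,(5,180,120),(18,255,255))
n,l,s,ce=cv2.connectedComponentsWithStats(m)
print([(s[i].tolist(),ce[i].round().tolist()) for i in range(1,n) if s[i,4]>15])
for a in (0,.12,.3): print(a,proj(c,chute([.042-.098*np.cos(a),-.092-.098*np.sin(a),.045])).round())
E
python3 g.py s1
```

```text
[([293, 235, 12, 14, 69], [297.0, 241.0]), ([228, 248, 20, 13, 54], [236.0, 255.0])]
0 [[293. 238.]]
0.12 [[297. 240.]]
0.3 [[303. 242.]]
```

Emit:
{"api": "step_arm", "payload": {"moves": [{"rx":0,"ry":0,"rz":0,"dx":0,"dy":-3,"dz":0,"gripper":-1},{"rx":0,"ry":0,"rz":0,"dx":0,"dy":-3,"dz":0,"gripper":-1},{"rx":0,"ry":0,"rz":0,"dx":0,"dy":0,"dz":0,"gripper":-1}]}}

```text
clock: 4.68
tcp_pos: [0.549, 0.1187, 0.0452]
orientation: [3.139, 0.079, -0.001]
contact_force: [-1.3, -4.9, 1.8]
grip_width: 0.0001
gripper_force: 2.4
```

```bash
python3 g.py s2
```

```text
[([291, 235, 13, 13, 73], [295.0, 240.0]), ([228, 248, 20, 13, 54], [236.0, 255.0])]
0 [[293. 238.]]
0.12 [[297. 240.]]
0.3 [[303. 242.]]
```

Emit:
{"api": "step_arm", "payload": {"grip_force": 20, "moves": [{"rx":0,"ry":0,"rz":0,"dx":0,"dy":-2,"dz":0,"gripper":-1},{"rx":0,"ry":0,"rz":0,"dx":0,"dy":0,"dz":0,"gripper":-1},{"rx":0,"ry":0,"rz":0,"dx":0,"dy":19,"dz":0,"gripper":-1},{"rx":0,"ry":0,"rz":0,"dx":0,"dy":0,"dz":-55,"gripper":-1},{"rx":0,"ry":0,"rz":6,"dx":0,"dy":0,"dz":0,"gripper":0.15},{"rx":0,"ry":0,"rz":0,"dx":0,"dy":54,"dz":0,"gripper":0.15},{"rx":0,"ry":0,"rz":0,"dx":0,"dy":54,"dz":0,"gripper":0.15},{"rx":0,"ry":0,"rz":0,"dx":0,"dy":54,"dz":0,"gripper":0.15},{"rx":0,"ry":0,"rz":0,"dx":0,"dy":54,"dz":0,"gripper":0.15},{"rx":0,"ry":0,"rz":0,"dx":0,"dy":0,"dz":0,"gripper":0.15}]}}

```text
clock: 5.98
tcp_pos: [0.5377, -0.1185, 0.1003]
orientation: [3.138, -0.098, 0.001]
contact_force: [0.8, 0.8, 0.6]
grip_width: 0.0489
gripper_force: 0.0
```

```bash
cat > v.py <<'E'
from bench import r
from h import *
import sys
c,f=snap(r,sys.argv[1]); o=r.get_obs()
h=cv2.cvtColor(f,cv2.COLOR_BGR2HSV); m=cv2.inRange(h,(8,70,60),(20,190,255))
n,l,s,ce=cv2.connectedComponentsWithStats(m)
R=Ro.from_rotvec(o["orientation"]).as_matrix()
for i in range(1,n):
    if s[i,4]>120:
        p=onz(c,*ce[i],.0125)
        if p[0]>.45: print("brown",s[i].tolist(),p.round(4),"tool frame",(R.T@(p-o["tcp_pos"])*1000).round(1))
E
python3 v.py w4; python3 g.py s3
```

```text
5.975 [ 0.5377 -0.1185  0.1003] [ 0.998 -0.062  0.001]
brown [355, 88, 52, 33, 1626] [ 0.6204 -0.1534  0.0125] tool frame [84.2 33.5 87.9]
brown [284, 274, 45, 39, 1550] [ 0.5224 -0.109   0.0125] tool frame [-16.2  -5.2  87.9]
[([312, 219, 7, 6, 27], [315.0, 221.0]), ([291, 226, 24, 22, 132], [301.0, 237.0]), ([228, 248, 20, 13, 55], [236.0, 255.0])]
0 [[293. 238.]]
0.12 [[297. 240.]]
0.3 [[303. 242.]]
```

Emit:
{"api": "step_arm", "payload": {"moves": [{"rx":0,"ry":0,"rz":0,"dx":0,"dy":-5,"dz":40,"gripper":0.15},{"rx":0,"ry":0,"rz":0,"dx":0,"dy":0,"dz":26,"gripper":0.15},{"rx":0,"ry":0,"rz":0,"dx":0,"dy":0,"dz":10,"gripper":0.15},{"rx":0,"ry":0,"rz":0,"dx":0,"dy":0,"dz":0,"gripper":-1},{"rx":0,"ry":0,"rz":0,"dx":0,"dy":0,"dz":0,"gripper":-1},{"rx":0,"ry":0,"rz":0,"dx":0,"dy":0,"dz":0,"gripper":-1},{"rx":0,"ry":0,"rz":0,"dx":0,"dy":0,"dz":0,"gripper":-1}]}}

```text
clock: 6.95
tcp_pos: [0.539, -0.1077, 0.0249]
orientation: [3.14, -0.085, 0.002]
contact_force: [0.3, -0.4, 1.1]
grip_width: 0.024
gripper_force: 22.6
```

Emit:
{"api": "step_arm", "payload": {"moves": [{"rx":0,"ry":0,"rz":0,"dx":0,"dy":0,"dz":-35,"gripper":-1},{"rx":0,"ry":0,"rz":-6.5,"dx":0,"dy":0,"dz":-60,"gripper":-1},{"rx":0,"ry":0,"rz":0,"dx":6,"dy":-57,"dz":0,"gripper":-1},{"rx":0,"ry":0,"rz":0,"dx":6,"dy":-57,"dz":0,"gripper":-1},{"rx":0,"ry":0,"rz":0,"dx":6,"dy":-57,"dz":0,"gripper":-1},{"rx":0,"ry":0,"rz":0,"dx":6,"dy":-57,"dz":0,"gripper":-1},{"rx":0,"ry":0,"rz":0,"dx":5,"dy":-57,"dz":0,"gripper":-1},{"rx":7.15,"ry":0,"rz":0,"dx":0,"dy":0,"dz":0,"gripper":-1},{"rx":7.15,"ry":0,"rz":0,"dx":0,"dy":0,"dz":0,"gripper":-1},{"rx":0,"ry":0,"rz":0,"dx":0,"dy":0,"dz":0,"gripper":-1}]}}

```text
clock: 8.2
tcp_pos: [0.5511, 0.1748, 0.1186]
orientation: [-2.893, -0.077, 0.012]
contact_force: [0.2, -1.7, -0.1]
grip_width: 0.0244
gripper_force: 22.7
```

```bash
python3 -c "
from bench import r
from h import *
c,f=snap(r,'w5'); o=r.get_obs(); R=Ro.from_rotvec(o['orientation']).as_matrix(); print(R.round(3)); m=o['tcp_pos']+R[:,2]*.0124
print('vial ends',proj(c,[m+R[:,0]*.026,m-R[:,0]*.026]).round())"
```

```text
8.2 [0.5511 0.1748 0.1186] [ 0.999  0.051 -0.015]
[[ 0.998  0.054 -0.015]
 [ 0.056 -0.968  0.245]
 [-0.001 -0.245 -0.97 ]]
vial ends [[314. 264.]
 [315. 391.]]
```

View pics/w5.png

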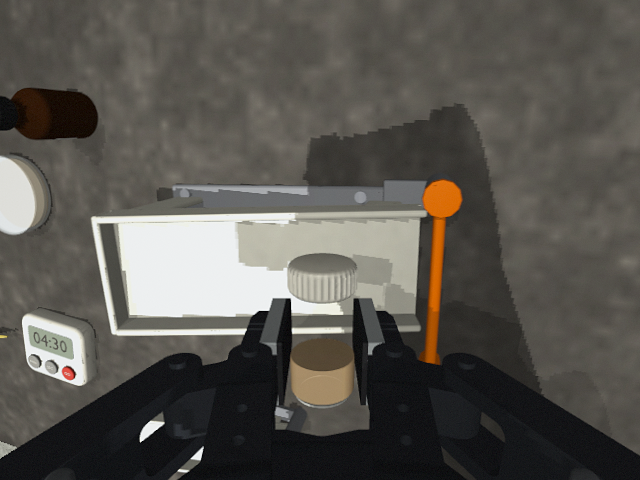

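```bash
python3 - <<'E'
from h import *; import json
c=json.load(open("w5.json"))
w=.06; R=np.array([[np.cos(w),-np.sin(w)],[np.sin(w),np.cos(w)]]); o=np.array([.548,.225])
def wall(u,v):
    z=.05
    for _ in range(6):
        p=onz(c,u,v,z); q=R.T@(p[:2]-o); z=.037+.0145+.2553*q[1]
    return p.round(4),(q*1000).round(1)
for n,u,v in [("far L",105,219),("far mid",290,214),("far R",422,211),("near L",115,331),("near mid",300,330),("near R",419,326)]: print(n,*wall(u,v))
P=onz(c,442,199,.047);print("pivot",P,R.T@(P[:2]-o))
P=onz(c,437,300,.035);print("bar",P,R.T@(P[:2]-o))
E
```

```text
far L [0.5731 0.3029 0.071 ] [29.7 76.2]
far mid [0.5803 0.2105 0.0473] [ 31.3 -16.4]
far R [0.5852 0.146  0.0308] [ 32.4 -81.1]
near L [0.5091 0.3036 0.0721] [-34.1  80.7]
near mid [0.5157 0.2032 0.0464] [-33.6 -19.9]
near R [0.5213 0.1398 0.0302] [-31.8 -83.5]
pivot [0.5946507  0.13791851 0.047     ] [ 0.041345   -0.08972215]
bar [0.54005683 0.13272142 0.035     ] [-0.01346227 -0.09163623]
```

Emit:
{"api": "step_arm", "payload": {"moves": [{"rx":0,"ry":0,"rz":-1,"dx":0,"dy":12,"dz":25,"gripper":-1},{"rx":0,"ry":0,"rz":0,"dx":0,"dy":0,"dz":25,"gripper":-1},{"rx":0,"ry":0,"rz":0,"dx":0,"dy":0,"dz":10,"gripper":-1},{"rx":0,"ry":0,"rz":0,"dx":0,"dy":0,"dz":4,"gripper":-1},{"rx":0,"ry":0,"rz":0,"dx":0,"dy":0,"dz":0,"gripper":-1}]}}

```text
clock: 8.88
tcp_pos: [0.5506, 0.1835, 0.0549]
orientation: [-2.89, -0.113, 0.007]
contact_force: [0.7, -0.3, -0.4]
grip_width: 0.0241
gripper_force: 22.7
```

Emit:
{"api": "step_arm", "payload": {"moves": [{"rx":0,"ry":0,"rz":0,"dx":0,"dy":0,"dz":1,"gripper":-0.1},{"rx":0,"ry":0,"rz":0,"dx":0,"dy":0,"dz":0,"gripper":-0.1},{"rx":0,"ry":0,"rz":0,"dx":0,"dy":0,"dz":0,"gripper":-0.1},{"rx":0,"ry":0,"rz":0,"dx":0,"dy":0,"dz":-15,"gripper":-0.1},{"rx":0,"ry":0,"rz":0,"dx":0,"dy":0,"dz":-50,"gripper":-0.1},{"rx":-7.15,"ry":0,"rz":0,"dx":0,"dy":0,"dz":-25,"gripper":0},{"rx":-7.15,"ry":0,"rz":0,"dx":0,"dy":0,"dz":-25,"gripper":0},{"rx":0,"ry":0,"rz":0,"dx":0,"dy":0,"dz":0,"gripper":0}]}}

```text
clock: 9.88
tcp_pos: [0.5528, 0.1613, 0.1688]
orientation: [-3.137, -0.128, -0.016]
contact_force: [0.6, 0.4, -0.8]
grip_width: 0.0427
gripper_force: 0.0
```

```bash
cat > k.py <<'E'
from bench import r
from h import *
import sys
c,f=snap(r,sys.argv[1])
w=.075; R=np.array([[np.cos(w),-np.sin(w)],[np.sin(w),np.cos(w)]]); o=np.array([.547,.2255])
h=cv2.cvtColor(f,cv2.COLOR_BGR2HSV); m=cv2.inRange(h,(8,70,60),(20,190,255))
n,l,s,ce=cv2.connectedComponentsWithStats(m)
for i in range(1,n):
    if s[i,4]>80:
        z=.04
        for _ in range(6):
            p=onz(c,*ce[i],z); q=R.T@(p[:2]-o); z=.037+.013+.2553*q[1]
        print("brown",s[i].tolist(),"chute",(q*1000).round(1))
E
python3 k.py w6
```

```text
9.875 [0.5528 0.1613 0.1688] [0.997 0.081 0.01 ]
brown [321, 223, 36, 86, 1032] chute [-16.  -76.9]
```

Emit:
{"api": "step_arm", "payload": {"moves": [{"rx":0,"ry":0,"rz":7,"dx":0,"dy":0,"dz":0,"gripper":0},{"rx":0,"ry":0,"rz":0,"dx":-6.5,"dy":53,"dz":0,"gripper":0.15},{"rx":0,"ry":0,"rz":0,"dx":-6.5,"dy":53,"dz":0,"gripper":0.15},{"rx":0,"ry":0,"rz":0,"dx":-6.5,"dy":53,"dz":0,"gripper":0.15},{"rx":0,"ry":0,"rz":0,"dx":-6.5,"dy":53,"dz":10,"gripper":0.15},{"rx":0,"ry":0,"rz":0,"dx":-6.5,"dy":53,"dz":20,"gripper":0.15},{"rx":0,"ry":0,"rz":0,"dx":-6.5,"dy":53,"dz":20,"gripper":0.15},{"rx":0,"ry":10,"rz":0,"dx":0,"dy":0,"dz":0,"gripper":0.15},{"rx":0,"ry":10,"rz":0,"dx":0,"dy":0,"dz":0,"gripper":0.15},{"rx":0,"ry":10,"rz":0,"dx":0,"dy":0,"dz":0,"gripper":0.15},{"rx":0,"ry":10,"rz":0,"dx":0,"dy":0,"dz":0,"gripper":0.15},{"rx":0,"ry":0,"rz":0,"dx":0,"dy":0,"dz":0,"gripper":0.15}]}}

```text
clock: 11.42
tcp_pos: [0.4718, -0.1676, 0.0918]
orientation: [3.066, -0.07, 0.498]
contact_force: [-0.1, -0.0, 0.8]
grip_width: 0.0487
gripper_force: 0.0
```

```bash
python3 v.py w7; python3 - <<'E'
from bench import r
from h import *
o=r.get_obs(); R=Ro.from_rotvec(o["orientation"]).as_matrix(); print(R.round(3)); print(o["joints"].round(2))
c=r.camera_info("wrist"); print(proj(c,[[.646,-.155,.191],[.64,-.155,.0125]]))
print("to target mm tool axes",(R.T@(np.array([.631,-.155,.027])-o["tcp_pos"])*1000).round(1))
E
```

```text
11.425 [ 0.4718 -0.1676  0.0918] [ 0.948 -0.05   0.315]
brown [258, 28, 44, 38, 1220] [ 0.625  -0.1543  0.0125] tool frame [117.8 -22.7 123.5]
brown [265, 60, 31, 13, 316] [ 0.6119 -0.1538  0.0125] tool frame [105.3 -22.5 119.3]
brown [608, 149, 32, 30, 697] [ 0.5499 -0.3507  0.0125] tool frame [ 54.4 177.1 107.8]
brown [614, 178, 26, 10, 205] [ 0.5385 -0.351   0.0125] tool frame [ 43.5 178.  104.2]
[[ 0.947 -0.05   0.317]
 [-0.039 -0.998 -0.041]
 [ 0.319  0.027 -0.948]]
[ 0.65  0.37 -0.47  2.29  0.62  0.23 -1.97]
[[ 246.19639521 -313.78267131]
 [ 280.64265408   22.41812916]]
to target mm tool axes [128.1 -21.9 111.7]
```

Emit:
{"api": "step_arm", "payload": {"moves": [{"rx":0,"ry":0,"rz":0,"dx":32.5,"dy":-6.5,"dz":20,"gripper":0.15},{"rx":0,"ry":0,"rz":0,"dx":32.5,"dy":-6.5,"dz":20,"gripper":0.15},{"rx":0,"ry":0,"rz":0,"dx":32.5,"dy":-6.5,"dz":20,"gripper":0.15},{"rx":0,"ry":7,"rz":0,"dx":0,"dy":0,"dz":0,"gripper":0.15},{"rx":0,"ry":0,"rz":0,"dx":0,"dy":0,"dz":0,"gripper":0.15}]}}

```text
clock: 12.1
tcp_pos: [0.5878, -0.1596, 0.0668]
orientation: [3.027, -0.072, 0.583]
contact_force: [-1.6, 0.8, 0.3]
grip_width: 0.049
gripper_force: 0.0
```

```bash
cat > q.py <<'E'
from bench import r
from h import *
import sys
o=r.get_obs(); R=Ro.from_rotvec(o["orientation"]).as_matrix(); print(o["tcp_pos"].round(4)); print(R.round(3)); print(o["joints"].round(2))
if len(sys.argv)>3: print("to target mm tool axes",(R.T@(np.array(sys.argv[1:4],float)-o["tcp_pos"])*1000).round(1))
E
python3 v.py w8; python3 q.py .62 -.1545 .027
```

```text
12.1 [ 0.5878 -0.1596  0.0668] [ 0.928 -0.057  0.369]
brown [275, 249, 51, 32, 371] [ 0.6188 -0.1534  0.0125] tool frame [  8.2 -10.6  61.6]
[ 0.5878 -0.1597  0.0671]
[[ 0.928 -0.057  0.369]
 [-0.035 -0.997 -0.066]
 [ 0.372  0.048 -0.927]]
[ 0.48  0.53 -0.39  2.11  0.94  0.24 -2.33]
to target mm tool axes [14.7 -8.9 48.7]
```

Emit:
{"api": "step_arm", "payload": {"moves": [{"rx":0,"ry":0,"rz":0,"dx":-6,"dy":-4,"dz":19,"gripper":0.15},{"rx":0,"ry":0,"rz":0,"dx":-5.5,"dy":-4,"dz":18.5,"gripper":0.15},{"rx":0,"ry":0,"rz":0,"dx":14,"dy":-1,"dz":5.5,"gripper":0.15},{"rx":0,"ry":0,"rz":0,"dx":14,"dy":-1,"dz":5.5,"gripper":0.15},{"rx":0,"ry":0,"rz":0,"dx":0,"dy":0,"dz":0,"gripper":0.15}]}}

```text
clock: 12.78
tcp_pos: [0.6234, -0.1537, 0.0288]
orientation: [3.026, -0.074, 0.587]
contact_force: [-0.9, 0.1, -0.7]
grip_width: 0.049
gripper_force: 0.0
```

```bash
python3 v.py w9; python3 q.py .622 -.1545 .027
```

```text
12.775 [ 0.6234 -0.1537  0.0288] [ 0.926 -0.058  0.372]
brown [289, 331, 65, 45, 682] [ 0.6226 -0.1533  0.0125] tool frame [-5.8 -1.3 14.9]
[ 0.6224 -0.1538  0.0285]
[[ 0.927 -0.058  0.371]
 [-0.036 -0.997 -0.066]
 [ 0.374  0.048 -0.926]]
[ 0.43  0.63 -0.37  2.05  1.15  0.24 -2.54]
to target mm tool axes [-0.9  0.6  1.3]
```

Emit:
{"api": "step_arm", "payload": {"moves": [{"rx":0,"ry":0,"rz":0,"dx":0,"dy":0,"dz":0,"gripper":-1},{"rx":0,"ry":0,"rz":0,"dx":0,"dy":0,"dz":0,"gripper":-1},{"rx":0,"ry":0,"rz":0,"dx":0,"dy":0,"dz":0,"gripper":-1},{"rx":0,"ry":0,"rz":0,"dx":0,"dy":0,"dz":0,"gripper":-1},{"rx":0,"ry":0,"rz":0,"dx":2,"dy":0,"dz":-5,"gripper":-1},{"rx":0,"ry":0,"rz":0,"dx":-21,"dy":1.4,"dz":-8.5,"gripper":-1},{"rx":0,"ry":0,"rz":0,"dx":-21,"dy":1.4,"dz":-8.5,"gripper":-1},{"rx":0,"ry":0,"rz":0,"dx":-21,"dy":1.4,"dz":-8.5,"gripper":-1},{"rx":0,"ry":0,"rz":0,"dx":0,"dy":0,"dz":0,"gripper":-1}]}}

```text
clock: 13.95
tcp_pos: [0.5528, -0.1538, 0.0338]
orientation: [3.026, -0.073, 0.584]
contact_force: [0.3, -0.9, -0.6]
grip_width: 0.0243
gripper_force: 22.0
```

```bash
python3 v.py w10; python3 q.py .5 -.05 .12
```

```text
13.95 [ 0.5528 -0.1538  0.0338] [ 0.927 -0.057  0.37 ]
brown [290, 326, 65, 46, 2858] [ 0.5497 -0.1553  0.0125] tool frame [-12.4   0.8  18.4]
[ 0.5544 -0.1537  0.0341]
[[ 0.927 -0.057  0.372]
 [-0.035 -0.997 -0.066]
 [ 0.375  0.048 -0.926]]
[ 0.46  0.56 -0.36  2.2   1.45  0.19 -2.84]
to target mm tool axes [ -21.9  -96.2 -106.6]
```

View pics/w10.png

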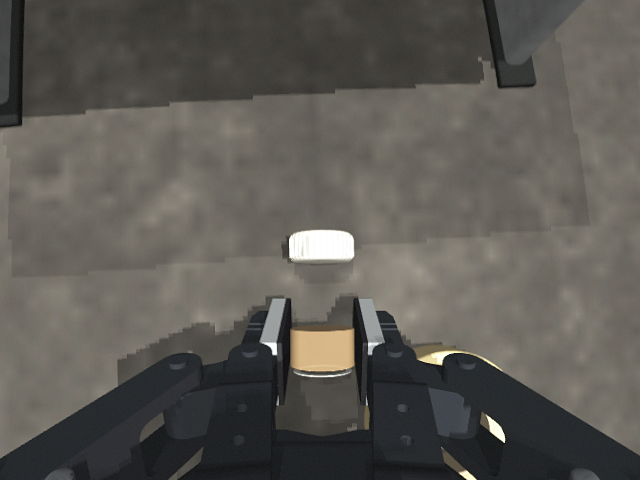

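Emit:
{"api": "step_arm", "payload": {"moves": [{"rx":0,"ry":0,"rz":0,"dx":-2,"dy":0,"dz":5,"gripper":-1},{"rx":0,"ry":0,"rz":0,"dx":0,"dy":0,"dz":0,"gripper":-1},{"rx":0,"ry":0,"rz":0,"dx":0,"dy":0,"dz":0,"gripper":-0.3},{"rx":0,"ry":0,"rz":0,"dx":0,"dy":0,"dz":0,"gripper":-0.15},{"rx":0,"ry":0,"rz":0,"dx":0,"dy":0,"dz":0,"gripper":-0.15},{"rx":0,"ry":0,"rz":0,"dx":8,"dy":0,"dz":-20,"gripper":-0.15},{"rx":0,"ry":0,"rz":0,"dx":15,"dy":0,"dz":-38,"gripper":0},{"rx":0,"ry":-10,"rz":0,"dx":0,"dy":0,"dz":0,"gripper":0},{"rx":0,"ry":-10,"rz":0,"dx":0,"dy":0,"dz":0,"gripper":0},{"rx":0,"ry":0,"rz":0,"dx":0,"dy":0,"dz":0,"gripper":0}]}}

```text
clock: 15.25
tcp_pos: [0.5572, -0.1516, 0.0886]
orientation: [3.09, -0.091, 0.063]
contact_force: [0.6, -1.1, -0.4]
grip_width: 0.0427
gripper_force: 0.0
```

```bash
python3 v.py w11; python3 q.py .568 -.155 .024
```

```text
15.25 [ 0.5572 -0.1516  0.0886] [ 0.997 -0.06   0.039]
brown [297, 267, 47, 39, 1618] [ 0.5534 -0.1549  0.0125] tool frame [-5.2 -0.2 75.3]
[ 0.5556 -0.1515  0.0878]
[[ 0.997 -0.059  0.039]
 [-0.057 -0.997 -0.051]
 [ 0.042  0.049 -0.998]]
[ 0.68  0.61 -0.71  1.93  0.63  0.79 -2.02]
to target mm tool axes [ 9.9 -0.4 64.4]
```

Emit:
{"api": "step_arm", "payload": {"moves": [{"rx":2.9,"ry":-2.2,"rz":0,"dx":0,"dy":0,"dz":0,"gripper":0.1},{"rx":0,"ry":0,"rz":0,"dx":12.5,"dy":3.5,"dz":25,"gripper":0.1},{"rx":0,"ry":0,"rz":0,"dx":0,"dy":0,"dz":25,"gripper":0.1},{"rx":0,"ry":0,"rz":0,"dx":0,"dy":0,"dz":13,"gripper":0.1},{"rx":0,"ry":0,"rz":0,"dx":0,"dy":0,"dz":0,"gripper":-1},{"rx":0,"ry":0,"rz":0,"dx":0,"dy":0,"dz":0,"gripper":-1},{"rx":0,"ry":0,"rz":0,"dx":0,"dy":0,"dz":0,"gripper":-1},{"rx":0,"ry":0,"rz":0,"dx":0,"dy":0,"dz":0,"gripper":-1}]}}

```text
clock: 16.3
tcp_pos: [0.5672, -0.1559, 0.0257]
orientation: [-3.14, 0.091, -0.003]
contact_force: [-0.3, 0.2, 0.5]
grip_width: 0.0241
gripper_force: 22.5
```

```bash
python3 q.py ; python3 v.py w12
```

```text
[ 0.5672 -0.1559  0.0257]
[[ 0.998 -0.058  0.002]
 [-0.058 -0.998  0.   ]
 [ 0.002 -0.    -1.   ]]
[ 0.66  0.74 -0.67  1.88  0.65  0.75 -2.01]
16.3 [ 0.5672 -0.1559  0.0257] [ 0.998 -0.058  0.002]
brown [290, 329, 65, 59, 2165] [ 0.5588 -0.1558  0.0125] tool frame [-8.3  0.4 13.1]
```

Emit:
{"api": "step_arm", "payload": {"moves": [{"rx":0,"ry":0,"rz":0,"dx":0,"dy":0,"dz":-40,"gripper":-1},{"rx":0,"ry":0,"rz":-7.6,"dx":0,"dy":0,"dz":-60,"gripper":-1},{"rx":0,"ry":0,"rz":0,"dx":1,"dy":-58.5,"dz":0,"gripper":-1},{"rx":0,"ry":0,"rz":0,"dx":1,"dy":-58.5,"dz":0,"gripper":-1},{"rx":0,"ry":0,"rz":0,"dx":1,"dy":-58.5,"dz":0,"gripper":-1},{"rx":0,"ry":0,"rz":0,"dx":1,"dy":-58.5,"dz":0,"gripper":-1},{"rx":0,"ry":0,"rz":0,"dx":1,"dy":-58.5,"dz":0,"gripper":-1},{"rx":0,"ry":0,"rz":0,"dx":1,"dy":-58.5,"dz":0,"gripper":-1},{"rx":7.15,"ry":0,"rz":0,"dx":0,"dy":0,"dz":0,"gripper":-1},{"rx":7.15,"ry":0,"rz":0,"dx":0,"dy":0,"dz":0,"gripper":-1},{"rx":0,"ry":0,"rz":0,"dx":0,"dy":0,"dz":0,"gripper":-1}]}}

```text
clock: 17.73
tcp_pos: [0.5469, 0.1915, 0.1242]
orientation: [-2.891, -0.101, 0.015]
contact_force: [0.9, -0.2, -0.5]
grip_width: 0.0241
gripper_force: 22.6
```

```bash
python3 k.py w13; python3 q.py .5492 .1967 .0583; python3 - <<'E'
import cv2,numpy as np
for n in ("w5","w13"):
    f=cv2.imread(f"pics/{n}.png"); h=cv2.cvtColor(f,cv2.COLOR_BGR2HSV); m=cv2.inRange(h,(8,70,60),(20,190,255))[:, 295:350]
    ys=np.where((m>0).sum(1)>20)[0]; print(n,ys[ys>280].min(),ys.max())
E
```

```text
17.725 [0.5469 0.1915 0.1242] [ 0.998  0.067 -0.019]
brown [414, 274, 48, 39, 1654] chute [-16.  -75.7]
brown [290, 329, 65, 66, 3719] chute [-57.8 -14.5]
[0.5466 0.1931 0.1249]
[[ 0.997  0.07  -0.018]
 [ 0.072 -0.967  0.245]
 [-0.    -0.246 -0.969]]
[ 0.38  0.66 -0.95  1.89  0.42  0.78 -2.22]
to target mm tool axes [ 2.8 13.  65.4]
w5 339 403
w13 330 393
```

Emit:
{"api": "step_arm", "payload": {"moves": [{"rx":0,"ry":0,"rz":-0.3,"dx":-1,"dy":13,"dz":25,"gripper":-1},{"rx":0,"ry":0,"rz":0,"dx":0,"dy":0,"dz":25,"gripper":-1},{"rx":0,"ry":0,"rz":0,"dx":0,"dy":0,"dz":10,"gripper":-1},{"rx":0,"ry":0,"rz":0,"dx":0,"dy":0,"dz":5,"gripper":-1},{"rx":0,"ry":0,"rz":0,"dx":0,"dy":0,"dz":0,"gripper":-1},{"rx":0,"ry":0,"rz":0,"dx":0,"dy":0,"dz":0,"gripper":-1}]}}

```text
clock: 18.52
tcp_pos: [0.5457, 0.1982, 0.0599]
orientation: [-2.889, -0.116, 0.01]
contact_force: [0.2, 0.4, 0.6]
grip_width: 0.0246
gripper_force: 22.6
```

```bash
python3 q.py .5492 .1967 .0583
```

```text
[0.5457 0.1982 0.0599]
[[ 0.997  0.078 -0.017]
 [ 0.08  -0.966  0.247]
 [ 0.003 -0.247 -0.969]]
[ 0.31  0.74 -0.87  1.92  0.51  0.66 -2.27]
to target mm tool axes [3.3 2.1 1.1]
```

Release, retreat and level the tool.

Emit:
{"api": "step_arm", "payload": {"moves": [{"rx":0,"ry":0,"rz":0,"dx":0,"dy":0,"dz":0.5,"gripper":-0.15},{"rx":0,"ry":0,"rz":0,"dx":0,"dy":0,"dz":0,"gripper":-0.15},{"rx":0,"ry":0,"rz":0,"dx":0,"dy":0,"dz":0,"gripper":-0.15},{"rx":0,"ry":0,"rz":0,"dx":0,"dy":0,"dz":-15,"gripper":-0.15},{"rx":0,"ry":0,"rz":0,"dx":0,"dy":0,"dz":-50,"gripper":-0.15},{"rx":-7.15,"ry":0,"rz":0,"dx":0,"dy":0,"dz":-25,"gripper":0},{"rx":-7.15,"ry":0,"rz":0,"dx":0,"dy":0,"dz":-25,"gripper":0},{"rx":0,"ry":0,"rz":0,"dx":0,"dy":0,"dz":0,"gripper":0}]}}

```text
clock: 19.52
tcp_pos: [0.5477, 0.1763, 0.1744]
orientation: [-3.136, -0.132, -0.012]
contact_force: [0.3, 0.2, 0.6]
grip_width: 0.0422
gripper_force: 0.0
```

```bash
python3 k.py w14; python3 q.py .5 -.3 .17
```

```text
19.525 [0.5477 0.1763 0.1744] [0.996 0.084 0.008]
brown [309, 246, 70, 31, 1868] chute [-15.8 -63.9]
[0.5472 0.1744 0.1724]
[[ 0.997  0.082  0.005]
 [ 0.082 -0.997  0.002]
 [ 0.005 -0.002 -1.   ]]
[ 0.24  0.55 -0.87  1.84  0.5   0.99 -2.33]
to target mm tool axes [-86.2 468.9   1.1]
```

Emit:
{"api": "step_arm", "payload": {"moves": [{"rx":0,"ry":0,"rz":0,"dx":-4.9,"dy":59,"dz":0,"gripper":0.1},{"rx":0,"ry":0,"rz":0,"dx":-4.9,"dy":59,"dz":0,"gripper":0.1},{"rx":0,"ry":0,"rz":0,"dx":-4.9,"dy":59,"dz":0,"gripper":0.1},{"rx":0,"ry":0,"rz":0,"dx":-4.9,"dy":59,"dz":0,"gripper":0.1},{"rx":0,"ry":0,"rz":0,"dx":-4.9,"dy":59,"dz":0,"gripper":0.1},{"rx":0,"ry":0,"rz":0,"dx":-4.9,"dy":59,"dz":0,"gripper":0.1},{"rx":0,"ry":0,"rz":0,"dx":-4.9,"dy":59,"dz":0,"gripper":0.1},{"rx":0,"ry":0,"rz":0,"dx":-4.9,"dy":59,"dz":0,"gripper":0.1},{"rx":0,"ry":0,"rz":0,"dx":-4.9,"dy":59,"dz":0,"gripper":0.1},{"rx":0,"ry":0,"rz":9.8,"dx":0,"dy":0,"dz":10,"gripper":0.1},{"rx":0,"ry":0,"rz":9.8,"dx":0,"dy":0,"dz":10,"gripper":0.1},{"rx":0,"ry":0,"rz":9.8,"dx":0,"dy":0,"dz":10,"gripper":0.1},{"rx":0,"ry":0,"rz":0,"dx":0,"dy":0,"dz":0,"gripper":0.1}]}}

```text
clock: 21.2
tcp_pos: [0.5437, -0.3604, 0.1383]
orientation: [-3.066, 0.674, 0.002]
contact_force: [0.2, 0.3, 0.2]
grip_width: 0.0471
gripper_force: 0.0
```

```bash
python3 v.py w15; python3 q.py .548 -.3585 .026; python3 - <<'E'
import json
from h import *
c=json.load(open("w15.json")); f=cv2.imread("pics/w15.png"); h=cv2.cvtColor(f,cv2.COLOR_BGR2HSV)
for n,lo,hi,z in (("cap",(100,150,60),(130,255,255),.1),("white",(0,0,190),(180,40,255),.0125)):
    k,l,s,ce=cv2.connectedComponentsWithStats(cv2.inRange(h,lo,hi))
    for i in range(1,k):
        if s[i,4]>250: print(n,s[i].tolist(),onz(c,*ce[i],z).round(3))
E
```

```text
21.2 [ 0.5437 -0.3604  0.1383] [ 0.908 -0.419 -0.001]
brown [295, 232, 39, 31, 1085] [ 0.5457 -0.3558  0.0125] tool frame [ -0.5  -4.6 126.6]
[ 0.5443 -0.3604  0.1391]
[[ 0.909 -0.418  0.   ]
 [-0.418 -0.909  0.002]
 [-0.001 -0.002 -1.   ]]
[ 0.95  0.65 -0.65  1.67  0.46  0.98 -1.87]
to target mm tool axes [  2.7  -3.1 113.1]
cap [244, 83, 79, 81, 4811] [ 0.617 -0.378  0.1  ]
white [248, 74, 94, 102, 2741] [ 0.613 -0.386  0.013]
white [291, 180, 41, 20, 702] [ 0.58  -0.37   0.013]
white [94, 337, 81, 42, 1611] [ 0.53  -0.203  0.013]
```

Emit:
{"api": "step_arm", "payload": {"moves": [{"rx":0,"ry":0,"rz":-1.5,"dx":0,"dy":-4.5,"dz":40,"gripper":0.1},{"rx":0,"ry":0,"rz":0,"dx":0,"dy":0,"dz":35,"gripper":0.1},{"rx":0,"ry":0,"rz":0,"dx":0,"dy":0,"dz":25,"gripper":0.1},{"rx":0,"ry":0,"rz":0,"dx":0,"dy":0,"dz":13,"gripper":0.1},{"rx":0,"ry":0,"rz":0,"dx":0,"dy":0,"dz":0,"gripper":-1},{"rx":0,"ry":0,"rz":0,"dx":0,"dy":0,"dz":0,"gripper":-1},{"rx":0,"ry":0,"rz":0,"dx":0,"dy":0,"dz":0,"gripper":-1},{"rx":0,"ry":0,"rz":0,"dx":0,"dy":0,"dz":0,"gripper":-1}]}}

```text
clock: 22.25
tcp_pos: [0.5481, -0.356, 0.0281]
orientation: [-3.076, 0.635, -0.004]
contact_force: [0.3, 0.4, 1.1]
grip_width: 0.0244
gripper_force: 22.5
```

```bash
python3 v.py w16; python3 q.py
```

```text
22.25 [ 0.5481 -0.356   0.0281] [ 0.918 -0.396  0.003]
brown [290, 303, 65, 63, 3632] [ 0.5455 -0.3556  0.0125] tool frame [-2.4  0.6 15.4]
[ 0.548  -0.356   0.0279]
[[ 0.918 -0.396  0.003]
 [-0.396 -0.918  0.   ]
 [ 0.002 -0.001 -1.   ]]
[ 0.89  0.78 -0.58  1.72  0.57  0.81 -1.94]
```

Emit:
{"api": "step_arm", "payload": {"moves": [{"rx":0,"ry":0,"rz":0,"dx":0,"dy":0,"dz":-45,"gripper":-1},{"rx":0,"ry":0,"rz":0,"dx":-5,"dy":0,"dz":-60,"gripper":-1},{"rx":0,"ry":0,"rz":-9.2,"dx":0,"dy":0,"dz":0,"gripper":-1},{"rx":0,"ry":0,"rz":-9.2,"dx":0,"dy":0,"dz":0,"gripper":-1},{"rx":0,"ry":0,"rz":-9.2,"dx":0,"dy":0,"dz":0,"gripper":-1},{"rx":0,"ry":0,"rz":0,"dx":3.3,"dy":-57.5,"dz":0,"gripper":-1},{"rx":0,"ry":0,"rz":0,"dx":3.3,"dy":-57.5,"dz":0,"gripper":-1},{"rx":0,"ry":0,"rz":0,"dx":3.3,"dy":-57.5,"dz":0,"gripper":-1},{"rx":0,"ry":0,"rz":0,"dx":3.3,"dy":-57.5,"dz":0,"gripper":-1},{"rx":0,"ry":0,"rz":0,"dx":3.3,"dy":-57.5,"dz":0,"gripper":-1},{"rx":0,"ry":0,"rz":0,"dx":3.3,"dy":-57.5,"dz":0,"gripper":-1},{"rx":0,"ry":0,"rz":0,"dx":3.3,"dy":-57.5,"dz":0,"gripper":-1},{"rx":0,"ry":0,"rz":0,"dx":3.3,"dy":-57.5,"dz":0,"gripper":-1},{"rx":0,"ry":0,"rz":0,"dx":3.3,"dy":-57.5,"dz":0,"gripper":-1},{"rx":0,"ry":0,"rz":0,"dx":3.3,"dy":-57.5,"dz":0,"gripper":-1},{"rx":7.15,"ry":0,"rz":0,"dx":0,"dy":0,"dz":0,"gripper":-1},{"rx":7.15,"ry":0,"rz":0,"dx":0,"dy":0,"dz":0,"gripper":-1},{"rx":0,"ry":0,"rz":0,"dx":0,"dy":0,"dz":0,"gripper":-1}]}}

```text
clock: 24.55
tcp_pos: [0.5333, 0.2189, 0.1316]
orientation: [-2.892, -0.101, 0.013]
contact_force: [0.1, -0.2, -0.1]
grip_width: 0.0241
gripper_force: 22.6
```

```bash
python3 k.py w17; python3 q.py .534 .2222 .0674; python3 - <<'E'
import cv2,numpy as np
for n in ("w13","w17"):
    f=cv2.imread(f"pics/{n}.png"); h=cv2.cvtColor(f,cv2.COLOR_BGR2HSV); m=cv2.inRange(h,(8,70,60),(20,190,255))[:, 295:350]
    ys=np.where((m>0).sum(1)>20)[0]; print(n,ys[ys>280].min(),ys.max())
E
```

```text
24.55 [0.5333 0.2189 0.1316] [ 0.998  0.068 -0.017]
brown [424, 254, 95, 39, 3252] chute [-15.8 -63.8]
brown [290, 303, 65, 63, 3584] chute [-51.6  13.8]
[0.5331 0.2204 0.1323]
[[ 0.997  0.07  -0.017]
 [ 0.072 -0.967  0.245]
 [ 0.001 -0.246 -0.969]]
[ 0.34  0.64 -0.96  1.9   0.42  0.77 -2.28]
to target mm tool axes [ 1.  14.3 63.4]
w13 330 393
w17 304 364
```

Emit:
{"api": "step_arm", "payload": {"moves": [{"rx":0,"ry":0,"rz":-0.3,"dx":0,"dy":14,"dz":25,"gripper":-1},{"rx":0,"ry":0,"rz":0,"dx":0,"dy":0,"dz":24,"gripper":-1},{"rx":0,"ry":0,"rz":0,"dx":0,"dy":0,"dz":10,"gripper":-1},{"rx":0,"ry":0,"rz":0,"dx":0,"dy":0,"dz":4,"gripper":-1},{"rx":0,"ry":0,"rz":0,"dx":0,"dy":0,"dz":0,"gripper":-1},{"rx":0,"ry":0,"rz":0,"dx":0,"dy":0,"dz":0,"gripper":-1}]}}

```text
clock: 25.35
tcp_pos: [0.5333, 0.2242, 0.0689]
orientation: [-2.889, -0.116, 0.008]
contact_force: [0.9, -0.8, 0.3]
grip_width: 0.0238
gripper_force: 22.6
```

```bash
python3 q.py .534 .2222 .0674
```

```text
[0.5333 0.2242 0.0689]
[[ 0.997  0.078 -0.015]
 [ 0.08  -0.966  0.247]
 [ 0.005 -0.247 -0.969]]
[ 0.27  0.72 -0.87  1.93  0.5   0.66 -2.32]
to target mm tool axes [0.6 2.3 1. ]
```

Emit:
{"api": "step_arm", "payload": {"moves": [{"rx":0,"ry":0,"rz":0,"dx":0,"dy":0,"dz":1,"gripper":-0.15},{"rx":0,"ry":0,"rz":0,"dx":0,"dy":0,"dz":0,"gripper":-0.15},{"rx":0,"ry":0,"rz":0,"dx":0,"dy":0,"dz":0,"gripper":-0.15},{"rx":0,"ry":0,"rz":0,"dx":0,"dy":0,"dz":-15,"gripper":-0.15},{"rx":0,"ry":0,"rz":0,"dx":0,"dy":0,"dz":-50,"gripper":-0.15},{"rx":-7.15,"ry":0,"rz":0,"dx":0,"dy":0,"dz":-30,"gripper":0},{"rx":-7.15,"ry":0,"rz":0,"dx":0,"dy":0,"dz":-30,"gripper":0},{"rx":0,"ry":0,"rz":0,"dx":0,"dy":30,"dz":-20,"gripper":0},{"rx":0,"ry":0,"rz":0,"dx":0,"dy":0,"dz":0,"gripper":0},{"rx":0,"ry":0,"rz":0,"dx":0,"dy":0,"dz":0,"gripper":0}]}}

```text
clock: 26.6
tcp_pos: [0.5366, 0.1669, 0.2091]
orientation: [-3.138, -0.124, -0.005]
contact_force: [0.6, -0.5, -0.3]
grip_width: 0.0429
gripper_force: 0.0
```

```bash
python3 k.py w18
```

```text
26.6 [0.5366 0.1669 0.2091] [0.997 0.079 0.003]
brown [265, 201, 97, 48, 2224] chute [-15.8 -51. ]
```

View pics/w18.png

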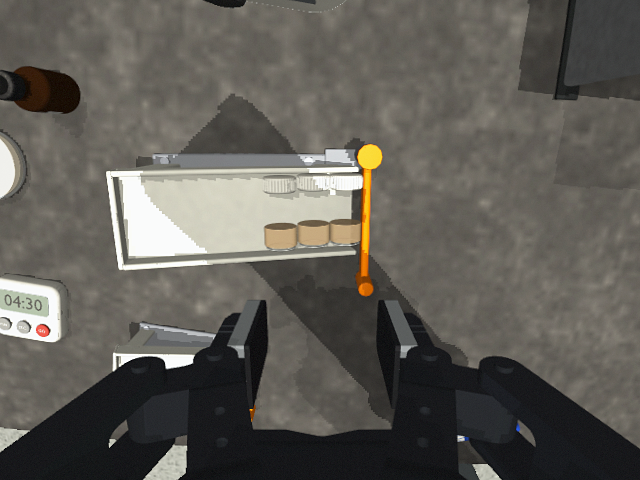

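All three vials lie crosswise in a row at (280,210), (313,210) and (345,208). The gate is shut, with its pivot at (370,157) and post at (366,289). I'll check the gate angle and hand in.

```bash
python3 - <<'E'
from h import *; import json
from bench import r
c=json.load(open("w18.json")); d=onz(c,370,157,.047)-onz(c,366,289,.049)
a=np.arctan2(d[1],d[0])-.07; print("gate angle",a)
if abs(a)<.09: print(r.hand_in())
E
```

```text
gate angle 0.0073400995911040295
the job is handed in; nothing more can be done
None
```

I shut the gate (measured about 0.01 rad from its stop), and all three vials lie crosswise in a row against it; the job was handed in at about 27 s, and no verdict was returned.

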